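Restock the parts tin by feel

ROBOT

A 6-joint arm with a two-finger parallel gripper is mounted at the origin on a cart in front of the work surface, level with it; the furniture and walls round the work are solid. World frame = base frame: x ahead of the robot, y to its left, z up, the work surface at z = 0. Lengths are in mm, angles in rad, forces in N, time in s.
With the tool pointing down it reaches from about 275 to 1000 mm from the base axis. Payload 8.4 kg.
Tool frame: the origin (TCP) lies between the finger pads; the fingertips stand 22 mm ahead of it and the grasp point (between the pads) lies 3 mm ahead of it; z points along the fingers, y is the line along which they close (so a half turn about z gives the same grasp; the last joint's range is limited). The gripper opens to 85 mm and grips with 20 to 120 N. Pads are 22 mm wide; open, the fingers measure 114 mm over their backs; the gripper's body (76 mm by 85 mm) begins 54 mm behind the grasp point. The pads swing forward as they close: fully open they stand 13 mm farther back than shut.
Start: joints at [-1.337, 0.353, 1.633, -0, 1.155, -0.002], TCP at [146.011, -607.708, 253.281] pointing down, gripper open.
Joint ranges: [-2.63, 2.63], [-0.92, 2.1], [0.06, 2.66], [-1.3, 4.44], [0, 2.69], [-3.02, 3.02]. Speed limits (rad/s): [2.22, 2.22, 2.79, 3.14, 3.14, 3.14].

INTERFACE

Orientations are given as [roll, pitch, yaw] about the fixed x, y, z axes, in that order (R = Rz(yaw) Ry(pitch) Rx(roll)).
In Python, from rig import r, grab_frame gives the robot as it stands.
- The arm moves only by the shell command python3 -m inch 'ROWS' [FORCE]. ROWS is JSON, a list of rows, each a list of 7 numbers: the turn, a rotation vector about the tool's x, y, z as a fraction of full scale, then the shift along the tool's x, y, z as a fraction of full scale, then the closure, from 0 (fully open) to 1 (shut). In form: [[rx, ry, rz, dx, dy, dz, fingers], ...]. A call has 1 to 8 rows; each row shifts and turns the commanded pose from where the row before left it, along the tool's axes as they then stand; what a row does not reach is not made up. Full scale, the value 1, is 2.5 cm for a shift and pi rad for a turn. A row lasts 1/12 s, in which the tool goes at most 41.7 mm and 7.16 degrees, less where a joint would pass 70% of its speed; a pose out of reach is approached as far as the arm can. A call with a number of a shift or a turn outside -1 to 1 is refused whole. A call with a gripper value outside its range is refused whole. The fingers move at their own pace and stop on an object; FORCE is the grip in N (left out, the last holds). Time passes only in rows, so rows that do not move let the fingers close. It gives the time, the measured TCP pose, the force, the opening and the grip force at its end, in the units of the state.
- r.sense(): the state, without advancing time (a new reading comes with each control period).
- grab_frame(name): name is "scene" or "top" or "wrist"; returns a dict with "pixels" (420x560x3 uint8, red, green, blue), "z_map" (420x560 float32, mm along the optical axis (not along the pixel's ray), 0 where there is no reading), "vertical_fov" (degrees; the focal length in pixels is half the picture's height over the tangent of half this angle, whatever the lens; pixels are square), "cx", "cy" (the principal point, pixels), "cam_to_world" (4x4, takes a point from camera to world coordinates). Camera axes: x right, y down, z forward; pixel columns grow to the right and rows downward; lengths in mm; the calibration is good to about 2 mm. A picture is of the moment at which its call begins.
- r.sign_off(): hands the job in; it is judged then, once.
The state is a dict: "clock": time; "qpos": joint angles; "qvel": joint speeds; "joint_efforts": joint torques, N m; "eef_pos": TCP position; "tcp_rot": TCP orientation; "contact_force": force on the tool from outside, world axes, zero at the start; "wrist_torque": the same for the moment, N m; "opening": opening from 0.0 (shut) to 1.0 (fully open); "grasp_force": force on a finger pad.
Only numpy, scipy, OpenCV 4.12 (cv2) and the standard library are available. Lean on these libraries where they do the work, as an engineer would, in place of code of your own. Each camera call takes 0.05 s, during which the arm holds its last target. There are 200 camera calls.

TASK

Take the lid off the grey parts tin and hang it by its handle on the pair of hooks of the stand. Then take the metal roller that leans in the sloping cradle, stand it upright on the bench and let it go, take it again from above and lower it upright into one compartment of the tin, and after that take the roller that stands on the bench from above and lower it upright into the other compartment. How full the compartments are is not known: lower each roller gently until you feel it touch, do not drop it or press hard, and leave the screw jar and the tape measure where they are.

Things in the scene. Friction and masses are not known exactly. Their poses are not given: they have to be found in the camera images.
- tin: grey steel tin fixed to the bench, 136 (x) x 172 (y) x 112 (z) mm, walls 3 mm; origin at the centre of its underside, z up. A 6 mm divider along x at y = 0, 93 mm high, makes two compartments, each 130 (x) x 80 (y) mm inside. Each holds packing under foam, top at an unknown height 10 to 32 mm above the bench, different in the two; the foam yields 1 mm per 5 N, 4 mm at most
- tin_left (a point): centre of the mouth of the compartment at the tin's +y side, at rim height (112 mm above the bench); axes as the tin's
- tin_right (a point): centre of the mouth of the compartment at the tin's -y side, at rim height; axes as the tin's
- lid: grey loose lid on the tin's rim, axes as the tin's: plate 142 (x) x 178 (y) x 3 mm, origin at the centre of its underside, 0.2 kg; a lip reaches 10 mm below it into the tin with 4 mm play, no latch. Arch handle in the y-z plane: 8 mm bar, level part along y with its centre 58 mm above the origin, between uprights at y = +-52 mm (open space 51 high, 96 mm wide)
- lid_grip (a point): middle of the handle's level bar, centre of a black grip 34 mm long (y) and 11 x 11 mm across: pinch it here from above, fingers closing along the lid's x
- hook_stand: fixed stand: wooden foot 150 x 130 mm, a steel post 248 mm high 100 mm behind (+x of) the origin, carrying two hooks of 8 mm bar, 72 mm apart (at y = +-36 mm), that point to the stand's -x, toward the robot. Origin on the bench under the hooks' seat, z up
- hook_seat (a point): rest place of the centre of the lid's handle bar, midway between the hooks, 220 mm above the bench; the bar then lies along the stand's y in a dip of the hooks, between tips 22 mm in front (tops 14 mm above this point) and a rise behind (tops 10 mm above it). Bring the bar in from the front (-x) above the tips, the lid plate below the hooks (undersides 12 mm below this point), then lower
- cradle: fixed wooden cradle, foot 120 x 64 mm; a V of two narrow rails sloping at 45 degrees up toward its +x (away from the robot), narrower than the roller so that fingers pass on both sides; the bench on its right (-y) is free; origin on the bench, z up
- cradle_foot (a point): centre of the lower end of a roller lying in the cradle: 35 mm to -x of the cradle's origin and 45 mm above the bench; axes as the cradle's
- roller_leaning: plain aluminium cylinder 36 mm in diameter, 80 mm long, 0.2 kg, lying in the cradle at 45 degrees with its top end away from the robot; origin at the centre of its lower end, z along its axis to the upper end
- roller_leaning_mid (a point): middle of that roller, 40 mm along its axis
- roller_standing: the same kind of roller, 36 x 80 mm, 0.2 kg, standing upright on the bench; origin at the centre of its underside, z up
- roller_standing_mid (a point): middle of that roller, 40 mm above its underside
- screw_jar: bystander: glass jar of screws, 66 mm wide, 83 mm high, standing; origin at the centre of its underside
- tape_measure: bystander: tape measure 38 x 87 x 66 mm; origin at the centre of its underside
Things that resemble listed ones, but are neither listed nor needed, are in the scene too. Leave any blue or yellow look-alike of the roller_standing alone.

How it is judged:
By the outcome, as a careful person would: the job done as asked, in the order asked, and still so for the second after the job is handed in, with the robot touching nothing.
It also fails if it takes over 72 s, if anything falls off the work surface, if the arm or the gripper's body presses on something with over 40 N, if the wrist force passes 120 N, or if a joint passes its speed limit or range.

## Working session

There is one attempt and no reset: what is moved stays moved. The work goes in short steps, Python scripts to look and compute and a shell command to move; the robot and the scene stay as the last step left them, time stands still between calls to the robot, and variables do not carry over. Pictures are saved under pics/ and viewed, at most 10 in all, crops included, and the job is handed in when it is done.

```bash
ls; mkdir -p pics
cat > h.py <<'E'
import numpy as np, cv2
from rig import r, grab_frame
def snap(name):
    f=grab_frame(name); p=f["pixels"]; Z=f["z_map"]; h,w=Z.shape
    fl=h/2/np.tan(np.radians(f["vertical_fov"])/2)
    v,u=np.mgrid[:h,:w]
    P=np.stack([(u-f["cx"])/fl*Z,(v-f["cy"])/fl*Z,Z,np.ones_like(Z)],-1)@np.array(f["cam_to_world"]).T
    P=P[...,:3]; P[Z==0]=np.nan
    return p,P,f
def save(n,p): cv2.imwrite("pics/"+n+".png",cv2.cvtColor(p,cv2.COLOR_RGB2BGR))
E
python3 - <<'E'
from h import *
for n in("scene","top"):
    p,P,f=snap(n); save(n+"0",p); np.savez("/tmp/%s0"%n,p=p,P=P)
    print(n,f["vertical_fov"],f["cx"],f["cy"],np.round(f["cam_to_world"],2).tolist())
print(r.sense())
E
```

```text
pics
scene 43.42257231281562 278.60893271571 216.18007951175056 [[-0.81, -0.37, 0.46, 63.46], [-0.59, 0.52, -0.62, 746.27], [-0.01, -0.77, -0.64, 877.88], [0.0, 0.0, 0.0, 1.0]]
top 55.6877908510258 282.1146336103778 201.14160821716115 [[0.03, -0.99, 0.1, 457.52], [-1.0, -0.03, -0.01, 19.96], [0.01, -0.1, -1.0, 1029.87], [0.0, 0.0, 0.0, 1.0]]
{'clock': 0.1, 'qpos': array([-1.33738269e+00,  3.53574067e-01,  1.63408527e+00, -1.90056715e-05,
        1.15523272e+00, -2.38699383e-03]), 'qvel': array([ 0.00019394, -0.00062074, -0.00145651,  0.00101866, -0.00082403,
        0.00045065]), 'joint_efforts': array([-6.93468082e-04, -6.06356049e+01, -3.42820501e+01, -3.90086871e-05,
        4.09033557e-03,  4.01820034e-05]), 'eef_pos': array([ 145.91764423, -607.29068981,  252.62884813]), 'tcp_rot': array([-3.14029321e+00,  1.42763780e-05,  2.35808327e-01]), 'contact_force': array([0.68289893, 0.04780351, 0.29976743]), 'wrist_torque': array([ 0.00999981, -0.02028079,  0.01548562]), 'grasp_force': 0.0, 'opening': 1.0030074400080733}
```

View pics/top0.png

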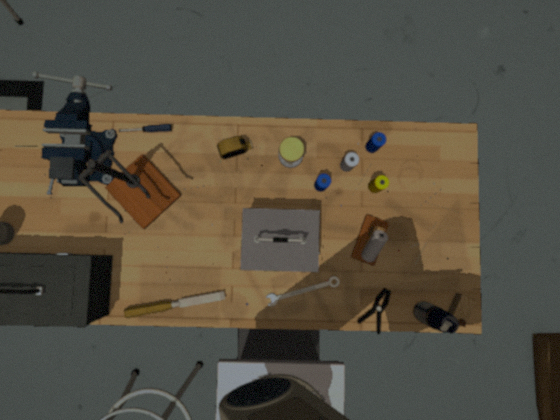

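View pics/scene0.png

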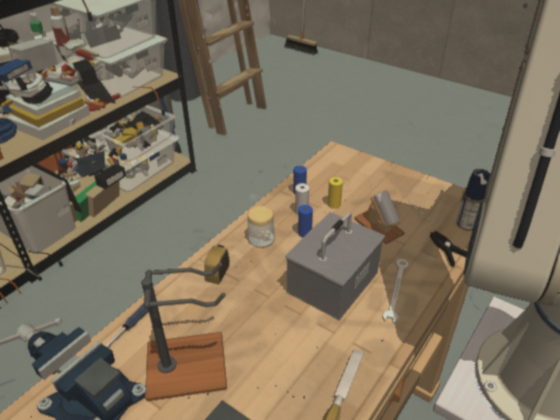

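The top view shows the tin and lid at (281,240), with the handle at (280,237). The stand foot is at (143,190), with the vise to its left. The leaning roller is at (375,243) and the silver standing roller at (351,159). The blue and yellow look-alikes are at (323,182), (376,141) and (380,183).

Run:
```python
from h import *
T=np.load("/tmp/top0.npz");S=np.load("/tmp/scene0.npz")
def box(D,u0,u1,v0,v1,z0,z1):
    q=D["P"][v0:v1,u0:u1].reshape(-1,3); return q[(q[:,2]>z0)&(q[:,2]<z1)]
def rect(q):
    c,s,a=cv2.minAreaRect(q[:,:2].astype(np.float32)); return np.round(c,1),np.round(s,1),round(a,1),len(q),np.round(np.median(q[:,2]),1)
for n,D,b in(("top",T,(225,335,195,285)),("scene",S,(275,400,200,320))):
    print(n,"lid",rect(box(D,*b,105,125))); 
    q=box(D,*b,160,190); print(" bar",rect(q),q.mean(0))
print("foot",rect(box(T,100,190,150,235,8,40)))
q=box(T,70,210,120,235,205,260); print("hooks top",rect(q))
for a in q[::max(1,len(q)//40)]: print(np.round(a).astype(int).tolist(),end=' ')
q=box(S,130,240,255,380,190,270); print("\nhooks scene",len(q))
for a in q[::max(1,len(q)//50)]: print(np.round(a).astype(int).tolist(),end=' ')
q=box(T,340,362,145,172,70,90);print("\nstand top",rect(q),q.mean(0))
q=box(S,292,312,183,215,74,90);print("stand scene",rect(q),q.mean(0))
q=box(T,345,395,210,268,60,130);print("roller top",rect(q),q.mean(0)); 
print("cradle",rect(box(T,345,395,205,270,5,30)))
print("cradle all",rect(box(T,345,395,205,270,8,130)))
for n,D,b in(("jar",T,(275,310,130,170)),("tape",T,(210,255,130,165)),("vise",T,(20,125,70,230))):
    q=box(D,*b,30,300);print(n,rect(q),q.max(0))
```

```text
top lid (array([457.5,  12. ]), array([178.1, 142.2]), 89.9, 4589, np.float64(113.3))
 bar (array([457.2,  11.7]), array([  8.6, 110.8]), 1.4, 208, np.float64(172.2)) [457.34856903  12.28446836 171.65587956]
scene lid (array([457.2,  12.9]), array([183.6, 143.3]), 89.6, 3740, np.float64(114.6))
 bar (array([455.4,  14.6]), array([111. ,  10.2]), 89.3, 192, np.float64(172.8)) [455.68320429  21.23069251 171.89061484]
foot (array([598.1, 392.7]), array([221.9, 129.8]), 45.2, 2835, np.float64(12.4))
hooks top (array([556.8, 350.7]), array([132.8,  82.5]), 45.1, 812, np.float64(229.5))
[628, 369, 232] [621, 369, 236] [617, 373, 234] [616, 361, 229] [611, 383, 234] [608, 381, 235] [606, 386, 235] [602, 387, 246] [599, 392, 248] [597, 396, 247] [596, 401, 245] [600, 342, 229] [598, 344, 230] [599, 384, 207] [595, 384, 216] [593, 387, 218] [590, 394, 223] [586, 400, 232] [583, 400, 236] [584, 328, 231] [577, 419, 233] [575, 412, 232] [576, 320, 230] [569, 415, 233] [571, 314, 225] [563, 403, 231] [560, 408, 229] [562, 302, 217] [558, 304, 216] [550, 391, 229] [546, 391, 229] [542, 387, 229] 
[... 1239 characters left out ...]
005191 -119.32404317   79.15019345]
roller top (array([ 453.8, -215.7]), array([34.7, 85.7]), 68.6, 499, np.float64(88.8)) [ 454.9296098  -213.86826971   87.85004287]
cradle (array([ 463.8, -220. ]), array([ 64.3, 119.9]), 71.0, 588, np.float64(8.3))
cradle all (array([ 463.5, -219.3]), array([ 63. , 118.7]), 70.7, 914, np.float64(66.3))
jar (array([676.7, -10.7]), array([62.6, 62.3]), 2.8, 612, np.float64(80.5)) [708.22244833  20.58757559  86.74067851]
tape (array([689.8, 140.3]), array([38.9, 72.3]), 20.6, 459, np.float64(59.9)) [714.2004177  178.32232827  68.12257736]
vise (array([661.7, 468.2]), array([374.7, 261.3]), 3.7, 4811, np.float64(117.1)) [846.43610961 610.28948317 248.5875829 ]
```

```bash
cat >> h.py <<'E'
from scipy.spatial.transform import Rotation as Ro
def to(xyz,rpy):
    "remaining move: turn (units of pi) first, and shift along present tool axes and along target tool axes (units of 25 mm)"
    s=r.sense(); R=Ro.from_euler("xyz",s["tcp_rot"]); G=Ro.from_euler("xyz",rpy)
    d=np.array(xyz)-s["eef_pos"]; w=(R.inv()*G).as_rotvec()
    print("clock %.2f"%s["clock"],"pos",np.round(s["eef_pos"],1),"rpy",np.round(s["tcp_rot"],3),"F",np.round(s["contact_force"],1),"open %.3f grip %.1f"%(s["opening"],s["grasp_force"]))
    print(" turn/pi",np.round(w/np.pi,4)," shift now",np.round(R.inv().apply(d)/25,3)," shift after turn",np.round(G.inv().apply(d)/25,3))
E
python3 - <<'E'
from h import *
T=np.load("/tmp/top0.npz");S=np.load("/tmp/scene0.npz")
Q=np.vstack([T["P"].reshape(-1,3),S["P"].reshape(-1,3)]); Q=Q[np.isfinite(Q).all(1)]
q=Q[(Q[:,2]>241)&(np.hypot(Q[:,0]-597,Q[:,1]-397)<20)]; print("post",q.mean(0),len(q),np.ptp(q,0))
c,s=np.cos(np.pi/4),np.sin(np.pi/4)
d=Q-[526,326,0]; a=d[:,0]*c+d[:,1]*s; b=-d[:,0]*s+d[:,1]*c
for sg in(1,-1):
  for n,D in(("all",Q),):
    m=(abs(b-36*sg)<10)&(Q[:,2]>200)&(Q[:,2]<245)
    for k in range(-32,40,6):
        mm=m&(a>=k)&(a<k+6)
        if mm.any(): print(sg,k,"ztop %.0f b %.1f [%.0f %.0f] n%d"%(np.percentile(Q[mm,2],90),np.median(b[mm]),b[mm].min(),b[mm].max(),mm.sum()))
m=(abs(a+40)<125)&(abs(b)<105)&(Q[:,2]>110)&~((abs(abs(b)-36)<14)&(a>-40)); 
print("obst",m.sum()); 
H,_,_=np.histogram2d(a[m],b[m],bins=[np.arange(-165,90,20),np.arange(-105,106,20)]);print(H.astype(int))
m=(Q[:,0]>300)&(Q[:,0]<450)&(Q[:,1]>300)&(Q[:,1]<520)&(Q[:,2]>60); print("box",Q[m].min(0),Q[m].max(0))
E
python3 -m inch '[[0,0,0,0.85,-1,0,0],[0,0,0,0.85,-1,0,0],[0,0,0,0.85,-1,0,0],[0,0,0,0.85,-1,0,0],[0,0,0,0.85,-1,0,0],[0,0,0,0.85,-1,0,0],[0,0,0,0.85,-1,0,0],[0,0,0,0.85,-1,0,0]]' 40
python3 -m inch '[[0,0,0,0.85,-1,0,0],[0,0,0,0.85,-1,0,0],[0,0,0,0.85,-1,0,0],[0,0,0,0.85,-1,0,0],[0,0,0,0.85,-1,0,0],[0,0,0,0.85,-1,0,0],[0,0,0,0.85,-1,0,0],[0,0,0,0.85,-1,0,0]]'
python3 -m inch '[[0,0,0,0.85,-1,0,0],[0,0,0,0.85,-1,0,0],[0,0,0,0.85,-1,0,0],[0,0,-0.038,0.85,-1,0,0],[0,0,-0.038,0.6,-0.8,0,0],[0,0,-0.038,0,0,0,0],[0,0,-0.038,0,0,0,0],[0,0,-0.038,0,0,0,0]]'
python3 -m inch '[[0,0,-0.038,0,0,0,0],[0,0,-0.038,0,0,0,0],[0,0,-0.038,0,0,0,0],[0,0,-0.038,0,0,0,0],[0,0,-0.038,0,0,0,0],[0,0,-0.038,0,0,0,0],[0,0,0,0,0,0,0]]'
python3 -c "from h import *;to([457,12,173],[3.1416,0,1.571])"
```

```text
post [596.40718318 393.74356829 246.15828407] 157 [20.04051755 19.81066635  9.37188039]
1 -32 ztop 231 b 32.0 [29 35] n7
1 -26 ztop 234 b 34.8 [29 38] n34
1 -20 ztop 230 b 35.0 [28 38] n30
1 -14 ztop 222 b 34.3 [28 38] n32
1 -8 ztop 216 b 34.5 [29 39] n31
1 -2 ztop 217 b 34.2 [29 38] n28
1 4 ztop 218 b 34.5 [29 38] n32
1 10 ztop 221 b 34.1 [28 38] n35
1 16 ztop 225 b 33.7 [29 39] n35
1 22 ztop 230 b 34.3 [28 38] n36
1 28 ztop 230 b 33.9 [29 38] n29
1 34 ztop 230 b 33.8 [28 39] n33
-1 -32 ztop 233 b -39.1 [-42 -38] n5
-1 -26 ztop 234 b -37.2 [-43 -32] n31
-1 -20 ztop 229 b -36.8 [-43 -33] n28
-1 -14 ztop 222 b -36.5 [-44 -33] n26
-1 -8 ztop 216 b -37.2 [-43 -34] n27
-1 -2 ztop 216 b -37.3 [-43 -34] n26
-1 4 ztop 218 b -38.5 [-43 -34] n28
-1 10 ztop 221 b -37.8 [-43 -33] n30
-1 16 ztop 225 b -37.9 [-43 -34] n32
-1 22 ztop 228 b -38.2 [-43 -32] n34
-1 28 ztop 230 b -37.3 [-43 -33] n27
-1 34 ztop 231 b -37.7 [-43 -33] n31
obst 0
[[0 0 0 0 0 0 0 0 0 0]
 [0 0 0 0 0 0 0 0 0 0]
 [0 0 0 0 0 0 0 0 0 0]
 [0 0 0 0 0 0 0 0 0 0]
 [0 0 0 0 0 0 0 0 0 0]
 [0 0 0 0 0 0 0 0 0 0]
 [0 0 0 0 0 0 0 0 0 0]

[... 255 characters left out ...]
[-3.141, 0.0, 0.235]
contact_force: [0.8, -0.1, 0.6]
opening: 1.002
grasp_force: 0.0
clock: 1.43
eef_pos: [383.4, -137.8, 253.3]
tcp_rot: [3.142, -0.0, 0.236]
contact_force: [0.2, -0.2, -0.3]
opening: 0.999
grasp_force: 0.0
clock: 2.1
eef_pos: [449.4, 2.4, 252.9]
tcp_rot: [-3.141, 0.001, 0.84]
contact_force: [-0.1, -0.5, -0.0]
opening: 0.998
grasp_force: 0.0
clock: 2.68
eef_pos: [449.3, 1.7, 253.1]
tcp_rot: [-3.141, 0.0, 1.555]
contact_force: [-0.2, 0.2, 0.3]
opening: 0.997
grasp_force: 0.0
clock 2.68 pos [449.3   1.7 253.1] rpy [-3.141  0.     1.555] F [-0.2  0.2  0.3] open 0.997 grip 0.0
 turn/pi [-0.0002  0.     -0.0053]  shift now [0.416 0.303 3.203]  shift after turn [0.411 0.308 3.203]
```

```bash
python3 -m inch '[[0,0,-0.005,0.41,0.31,0.8,0],[0,0,0,0,0,0.8,0],[0,0,0,0,0,0.8,0],[0,0,0,0,0,0.8,0.4],[0,0,0,0,0,0,1],[0,0,0,0,0,0,1],[0,0,0,0,0,0,1],[0,0,0,0,0,0,1]]' 60
python3 -m inch '[[0,0,0,0,0,0,1],[0,0,0,0,0,0,1],[0,0,0,0,0,0,1]]'
python3 -c "
from h import *
p,P,f=snap('wrist');save('w1',p)
to([457,12,173],[3.1416,0,1.571])"
```

```text
clock: 3.35
eef_pos: [458.4, 11.8, 174.5]
tcp_rot: [3.14, -0.0, 1.564]
contact_force: [-0.1, -0.3, -0.5]
opening: 0.299
grasp_force: 0.0
clock: 3.6
eef_pos: [458.2, 11.8, 174.5]
tcp_rot: [3.14, -0.0, 1.564]
contact_force: [-1.0, 0.2, 5.1]
opening: 0.118
grasp_force: 58.8
clock 3.65 pos [458.2  11.8 174.5] rpy [ 3.14  -0.     1.564] F [-1.2  0.2  5.4] open 0.111 grip 58.8
 turn/pi [ 0.0006 -0.     -0.0021]  shift now [ 0.009 -0.048  0.062]  shift after turn [ 0.009 -0.048  0.062]
```

View pics/w1.png

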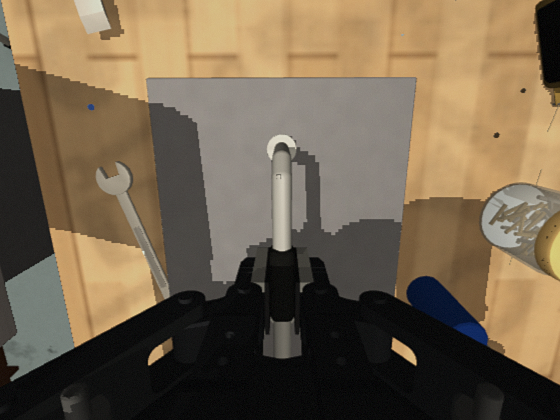

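The wrist view shows the jaws closed on the black grip at (283,275). The lid is still seated and square to the gripper.

```bash
python3 -m inch '[[0,0,0,0,0,-0.2,1],[0,0,0,0,0,-0.4,1],[0,0,0,0,0,-0.6,1],[0,0,0,0,0,-0.6,1],[0,0,0,0,0,-0.6,1],[0,0,0,0.3,0,-0.6,1],[0,0,0,0.6,0,-0.1,1],[0,0,0,0.7,-0.1,0,1]]'
python3 -m inch '[[0,0,0,0.7,-0.1,0,1],[0,0,0,0.7,-0.1,0,1],[0,0,0,0.7,-0.1,0,1],[0,0,0,0.7,-0.05,0,1],[0,0,0,0.7,0,0,1],[0,0,0,0.7,0,0,1],[0,0,0,0.7,0,0,1],[0,0,0,0.7,0,0,1]]'
python3 -m inch '[[0,0,-0.01,0.7,0,0,1],[0,0,-0.02,0.7,0,0,1],[0,0,-0.036,0.6,0,0,1],[0,0,-0.036,0.4,0,0,1],[0,0,-0.036,0.1,0,0,1],[0,0,-0.036,0,0,0,1],[0,0,-0.036,0,0,0,1],[0,0,-0.03,0,0,0,1]]'
python3 -m inch '[[0,0,-0.012,0,0,0,1],[0,0,0,0,0,0,1]]'
python3 -c "
from h import *
to([447.4,245.1,249.5],[3.1416,0,2.356])
to([525.4,323.1,249.5],[3.1416,0,2.356])
p,P,f=snap('scene');save('s1',p)
Q=P[(P[...,2]>100)&(P[...,2]<275)&(abs(P[...,0]-447)<130)&(abs(P[...,1]-245)<130)]
for lo,hi in((180,200),(235,252)):
  q=Q[(Q[:,2]>lo)&(Q[:,2]<hi)]; print(lo,len(q),cv2.minAreaRect(q[:,:2].astype(np.float32)),np.median(q[:,2]))
"
```

```text
clock: 4.32
eef_pos: [456.4, 51.9, 253.2]
tcp_rot: [3.138, -0.0, 1.563]
contact_force: [0.8, 0.2, -3.5]
opening: 0.114
grasp_force: 58.8
clock: 4.98
eef_pos: [447.2, 192.7, 251.8]
tcp_rot: [3.141, -0.0, 1.565]
contact_force: [0.6, 0.1, -2.1]
opening: 0.111
grasp_force: 58.8
clock: 5.65
eef_pos: [442.8, 254.1, 251.7]
tcp_rot: [3.141, 0.0, 2.325]
contact_force: [-0.6, 0.5, -2.2]
opening: 0.111
grasp_force: 58.8
clock: 5.82
eef_pos: [442.9, 254.0, 251.7]
tcp_rot: [3.141, 0.0, 2.358]
contact_force: [0.8, 0.8, -2.6]
opening: 0.116
grasp_force: 58.8
clock 5.82 pos [442.9 254.  251.7] rpy [3.141 0.    2.358] F [ 0.8  0.8 -2.6] open 0.116 grip 58.8
 turn/pi [0.0002 0.     0.0006]  shift now [-0.378 -0.125  0.087]  shift after turn [-0.378 -0.124  0.087]
clock 5.82 pos [442.9 254.  251.7] rpy [3.141 0.    2.358] F [ 0.8  0.8 -2.6] open 0.116 grip 58.8
 turn/pi [0.0002 0.     0.0006]  shift now [-0.386  4.288  0.089]  shift after turn [-0.377  4.288  0.087]
180 5535 ((442.78094482421875, 255.24020385742188), (142.22122192382812, 180.96316528320312), 45.34501647949219) 191.8603449165572
235 291 ((439.7630920410156, 282.506103515625), (114.90032958984375, 77.530517578125), 83.80575561523438) 248.58648454330114
```

View pics/s1.png

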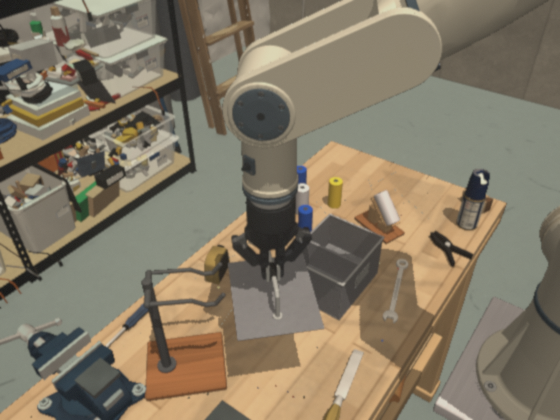

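The lid hangs level at (275,300), clear of the tin, with the hook tips at (220,270) and (215,300). I'll move in and lower it.

```bash
python3 -m inch '[[0,0,0,-0.38,0.3,0,1],[0,0,0,0,0.6,0,1],[0,0,0,0,0.7,0,1],[0,0,0,0,0.7,0,1],[0,0,0,0,0.7,0,1],[0,0,0,0,0.7,0,1],[0,0,0,0,0.5,0,1],[0,0,0,0,0.09,0,1]]'
python3 -m inch '[[0,0,0,0,0,0,1],[0,0,0,0,0,0.2,1],[0,0,0,0,0,0.2,1],[0,0,0,0,0,0.2,1],[0,0,0,0,0,0.2,1],[0,0,0,0,0,0.1,1],[0,0,0,0,0,0,1]]'
python3 -c "
from h import *
to([525.4,323.1,224.5],[3.1416,0,2.356])
p,P,f=snap('scene');save('s2',cv2.resize(p[190:370,110:350],None,fx=3,fy=3))"
```

```text
clock: 6.53
eef_pos: [527.6, 324.4, 250.9]
tcp_rot: [3.14, 0.0, 2.355]
contact_force: [-0.3, -0.7, -2.4]
opening: 0.117
grasp_force: 58.8
clock: 7.12
eef_pos: [525.0, 322.7, 227.4]
tcp_rot: [-3.14, -0.0, 2.356]
contact_force: [0.3, -0.6, -3.4]
opening: 0.115
grasp_force: 58.8
clock 7.12 pos [525.  322.7 227.4] rpy [-3.14  -0.     2.356] F [ 0.3 -0.6 -3.4] open 0.115 grip 58.8
 turn/pi [-0.0004 -0.0001  0.0001]  shift now [-0.001  0.024  0.116]  shift after turn [-0.001  0.023  0.116]
```

View pics/s2.png

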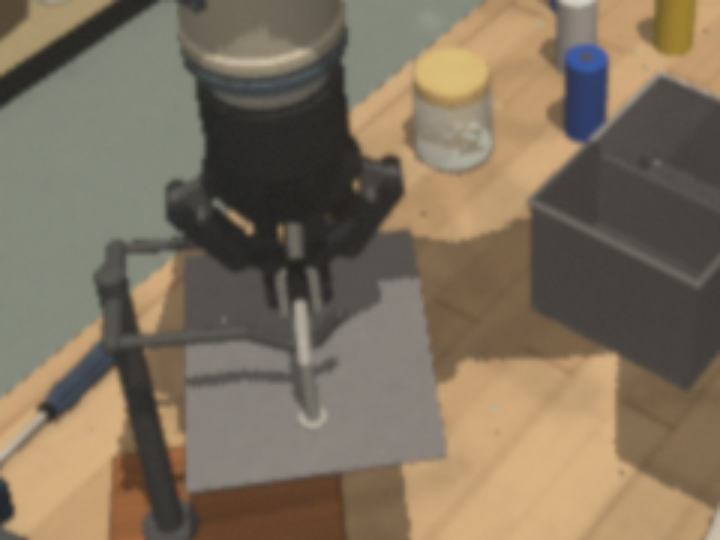

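The handle bar sits above the hooks' dips at (300,330) in the crop, and the near hook is inside the upright. I'll lower it until it touches.

```bash
python3 -m inch '[[0,0,0,0,0,0.06,1],[0,0,0,0,0,0.06,1],[0,0,0,0,0,0,1]]'
python3 -m inch '[[0,0,0,0,0,0.05,1],[0,0,0,0,0,0,1]]'
python3 -c "
from h import *
to([525.4,323.1,224.5],[3.1416,0,2.356])"
```

```text
clock: 7.42
eef_pos: [525.4, 323.1, 225.1]
tcp_rot: [-3.141, -0.0, 2.356]
contact_force: [-0.4, -0.4, -3.0]
opening: 0.117
grasp_force: 58.8
clock: 7.58
eef_pos: [525.6, 323.2, 224.4]
tcp_rot: [3.141, 0.0, 2.356]
contact_force: [-0.6, -0.7, 0.5]
opening: 0.116
grasp_force: 59.2
clock 7.58 pos [525.6 323.2 224.4] rpy [3.141 0.    2.356] F [-0.6 -0.7  0.5] open 0.116 grip 59.2
 turn/pi [0.0002 0.     0.0001]  shift now [ 0.003 -0.01  -0.005]  shift after turn [ 0.003 -0.01  -0.005]
```

```bash
python3 -m inch '[[0,0,0,0,0,0.03,1],[0,0,0,0,0,0,0.8],[0,0,0,0,0,0,0.6],[0,0,0,0,0,0,0.5],[0,0,0,0,0,0,0.5],[0,0,0,0,0,-0.2,0.5],[0,0,0,0,0,-0.5,0.5],[0,0,0,0,0,-0.8,0.5]]'
python3 -m inch '[[0,0,0,0,0,-0.8,0.5],[0,0,0,0,0,-0.8,0.5]]'
python3 -c "
from h import *
to([455,-215,173],[3.1416,0,1.2])
p,P,f=snap('scene');save('s3',cv2.resize(p[200:400,100:360],None,fx=2.5,fy=2.5))
Q=P.reshape(-1,3);Q=Q[np.isfinite(Q).all(1)]
q=Q[(Q[:,2]>150)&(Q[:,2]<175)&(np.hypot(Q[:,0]-525,Q[:,1]-323)<120)];print(np.median(q[:,2]),cv2.minAreaRect(q[:,:2].astype(np.float32)))
q=Q[(Q[:,2]>122)&(Q[:,2]<240)];
"
```

```text
clock: 8.25
eef_pos: [524.7, 322.6, 260.3]
tcp_rot: [-3.139, -0.001, 2.356]
contact_force: [-0.2, 0.5, -0.2]
opening: 0.503
grasp_force: 0.0
clock: 8.42
eef_pos: [525.6, 323.1, 302.8]
tcp_rot: [3.141, 0.0, 2.356]
contact_force: [-0.2, 0.2, -0.3]
opening: 0.497
grasp_force: 0.0
clock 8.42 pos [525.6 323.1 302.8] rpy [3.141 0.    2.356] F [-0.2  0.2 -0.3] open 0.497 grip 0.0
 turn/pi [ 2.000e-04 -1.000e-04  3.681e-01]  shift now [-13.221 -17.222   5.183]  shift after turn [-21.085   5.17    5.191]
164.59963534977902 ((538.45263671875, 337.5919189453125), (178.4576873779297, 180.67398071289062), 45.2933349609375)
```

View pics/s3.png

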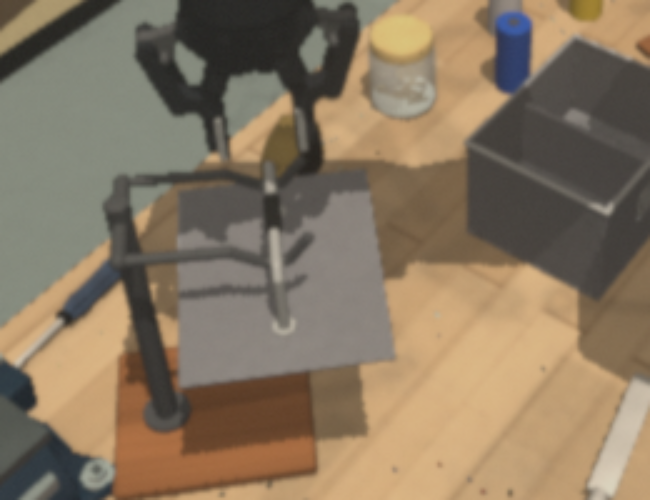

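The lid hangs by its handle on both hooks at (270,200). Plate height 164.6 mm is consistent with 220-55. Next is the leaning roller.

```bash
python3 -m inch '[[0,0,0,-0.4,-0.5,0,0.3],[0,0,0,-0.75,-0.95,0.1,0.3],[0,0,0,-0.75,-0.95,0.2,0.3],[0,0,0,-0.75,-0.95,0.25,0.3],[0,0,0,-0.75,-0.95,0.25,0.3],[0,0,0,-0.75,-0.95,0.25,0.3],[0,0,0,-0.75,-0.95,0.25,0.3],[0,0,0,-0.75,-0.95,0.25,0.3]]'
python3 -m inch '[[0,0,0,-0.75,-0.95,0.25,0.3],[0,0,0,-0.75,-0.95,0.25,0.3],[0,0,0,-0.75,-0.95,0.25,0.3],[0,0,0,-0.75,-0.95,0.25,0.3],[0,0,0,-0.75,-0.95,0.25,0.3],[0,0,0,-0.75,-0.95,0.25,0.3],[0,0,0,-0.75,-0.95,0.25,0.3],[0,0,0,-0.75,-0.95,0.25,0.3]]'
python3 -m inch '[[0,0,0,-0.75,-0.95,0.25,0.3],[0,0,0,-0.75,-0.95,0.25,0.3],[0,0,-0.036,-0.3,-0.4,0.2,0.3],[0,0,-0.036,0,0,0,0.3],[0,0,-0.036,0,0,0,0.3],[0,0,-0.035,0,0,0,0.3],[0,0,0,0,0,0,0.3]]'
python3 -c "
from h import *
to([461,-219,77],[3.1416,0,2.805])
p,P,f=snap('wrist');save('w2',p)
Q=P.reshape(-1,3);Q=Q[np.isfinite(Q).all(1)];Q=Q[(abs(Q[:,0]-460)<110)&(abs(Q[:,1]+215)<90)]
R=lambda q:(cv2.minAreaRect(q[:,:2].astype(np.float32)),len(q))
print('foot',R(Q[(Q[:,2]>5)&(Q[:,2]<20)])); q=Q[(Q[:,2]>50)&(Q[:,2]<125)]; print('roll',R(q),q[:,2].max())
T=np.load('/tmp/top0.npz')['P'].reshape(-1,3);T=T[np.isfinite(T).all(1)]
print('near stand spot',T[(abs(T[:,0]-500)<70)&(abs(T[:,1]+320)<60)][:,2].max())
m=(abs(T[:,0]-300)<100)&(abs(T[:,1]+350)<110)&(T[:,2]>25);print('sprayer',T[m].min(0),T[m].max(0))
"
```

```text
clock: 9.13
eef_pos: [498.1, 94.9, 262.1]
tcp_rot: [-3.142, 0.0, 2.356]
contact_force: [1.2, 0.4, 0.7]
opening: 0.704
grasp_force: 0.0
clock: 9.8
eef_pos: [469.7, -145.3, 212.1]
tcp_rot: [-3.141, 0.0, 2.356]
contact_force: [-0.2, -0.5, 0.8]
opening: 0.699
grasp_force: 0.0
clock: 10.38
eef_pos: [461.2, -216.5, 194.7]
tcp_rot: [-3.141, -0.0, 2.81]
contact_force: [-0.1, -0.4, 0.3]
opening: 0.703
grasp_force: 0.0
clock 10.38 pos [ 461.2 -216.5  194.7] rpy [-3.141 -0.     2.81 ] F [-0.1 -0.4  0.3] open 0.703 grip 0.0
 turn/pi [-0.     -0.0001  0.0016]  shift now [-0.027 -0.097  4.707]  shift after turn [-0.026 -0.097  4.707]
foot (((428.03863525390625, -203.16778564453125), (79.23529815673828, 200.04669189453125), 62.35091018676758), 2985)
roll (((450.0491943359375, -216.7759246826172), (35.802703857421875, 87.63607025146484), 70.79852294921875), 5023) 113.46925931494633
near stand spot 9.574367016051838
sprayer [ 258.56931596 -459.96024821   25.37145916] [ 335.27005616 -330.21722268  163.68142736]
```

View pics/w2.png

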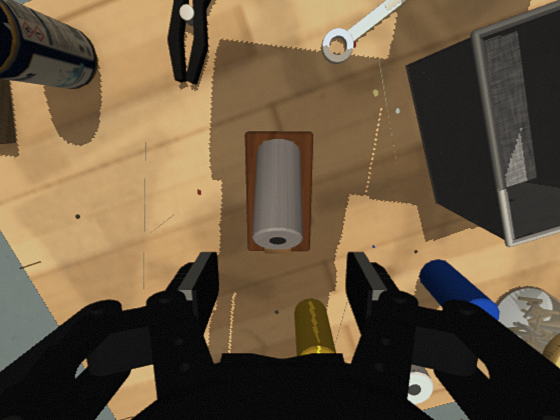

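The wrist view shows the leaning roller centred between the fingers at (278,190) in its cradle, aligned with the tool. The yellow look-alike at (315,325) is well clear.

```bash
python3 -m inch '[[0,0,0,-0.03,-0.13,0.6,0.3],[0,0,0,0,0,0.8,0.3],[0,0,0,0,0,0.8,0.3],[0,0,0,0,0,0.8,0.3],[0,0,0,0,0,0.7,0.3],[0,0,0,0,0,0.5,0.3],[0,0,0,0,0,0.5,0.3],[0,0,0,0,0,0,0.3]]'
python3 -c "
from h import *
to([461,-220,77],[3.1416,0,2.805])"
python3 -m inch '[[0,0,0,0,0,0,0.8],[0,0,0,0,0,0,0.8],[0,0,0,0,0,0,0.8],[0,0,0,0,0,0,0.8],[0,0,0,0,0,0,0.8]]' 40
python3 -c "
from h import *
to([500,-315,150],[3.1416,0,2.805])"
```

```text
clock: 11.1
eef_pos: [460.1, -218.8, 75.2]
tcp_rot: [3.141, -0.003, 2.802]
contact_force: [-0.5, -0.8, 0.4]
opening: 0.7
grasp_force: 0.0
clock 11.10 pos [ 460.1 -218.8   75.2] rpy [ 3.141e+00 -3.000e-03  2.802e+00] F [-0.5 -0.8  0.4] open 0.700 grip 0.0
 turn/pi [ 0.0001 -0.0011 -0.001 ]  shift now [-0.05  -0.035 -0.072]  shift after turn [-0.05  -0.035 -0.071]
clock: 11.52
eef_pos: [461.7, -219.9, 78.0]
tcp_rot: [-3.141, 0.001, 2.805]
contact_force: [-3.6, -3.5, 3.9]
opening: 0.41
grasp_force: 40.3
clock 11.52 pos [ 461.7 -219.9   78. ] rpy [-3.141e+00  1.000e-03  2.805e+00] F [-3.6 -3.5  3.9] open 0.410 grip 40.3
 turn/pi [-0.0002  0.0003  0.0001]  shift now [-2.704 -3.086 -2.877]  shift after turn [-2.702 -3.083 -2.882]
```

```bash
python3 -m inch '[[0,0,0,0,0,-0.2,0.8],[0,0,0,0,0,-0.5,0.8],[0,0,0,0,0,-0.7,0.8],[0,0,0,0,0,-0.7,0.8],[0,0,0,0,0,-0.7,0.8],[0,0,0,-0.3,-0.4,-0.1,0.8],[0,0,0,-0.6,-0.7,0,0.8],[0,0,0,-0.6,-0.7,0,0.8]]'
python3 -m inch '[[0,0,0,-0.6,-0.7,0,0.8],[0,-0.02,0,-0.6,-0.6,0,0.8],[0,-0.035,0,0,0,0,0.8],[0,-0.035,0,0,0,0,0.8],[0,-0.035,0,0,0,0,0.8],[0,-0.035,0,0,0,0,0.8],[0,-0.035,0,0,0,0,0.8],[0,-0.035,0,0,0,0,0.8]]'
python3 -m inch '[[0,-0.02,0,0,0,0,0.8],[0,0,0,0,0,0,0.8]]'
python3 -c "
from h import *
G=(Ro.from_euler('xyz',[3.1416,0,2.805])*Ro.from_rotvec([0,-np.pi/4,0])).as_euler('xyz');print(G)
to([500,-315,60],G)
s=r.sense();R=Ro.from_euler('xyz',s['tcp_rot'])
for n in('top','scene'):
  p,P,f=snap(n);
  if n=='scene':save('s4',cv2.resize(p[130:330,300:520],None,fx=2.7,fy=2.7))
  Q=P.reshape(-1,3);Q=Q[np.isfinite(Q).all(1)];q=Q[(np.linalg.norm(Q-s['eef_pos'],axis=1)<75)];L=q[q[:,2]<s['eef_pos'][2]-20]
  print(n,len(q),q.min(0),q.max(0),len(L),L.mean(0) if len(L) else '')
"
```

```text
clock: 12.18
eef_pos: [482.8, -275.0, 150.2]
tcp_rot: [3.142, 0.002, 2.806]
contact_force: [0.6, 0.5, -3.1]
opening: 0.41
grasp_force: 40.3
clock: 12.85
eef_pos: [506.3, -306.2, 150.3]
tcp_rot: [3.109, 0.547, 2.808]
contact_force: [1.2, 0.5, -2.1]
opening: 0.408
grasp_force: 40.5
clock: 13.02
eef_pos: [507.8, -304.4, 150.5]
tcp_rot: [3.102, 0.578, 2.807]
contact_force: [-0.3, 0.3, -2.7]
opening: 0.41
grasp_force: 40.5
[-3.14158226  0.78539816  2.80500735]
clock 13.02 pos [ 507.8 -304.4  150.5] rpy [3.102 0.578 2.807] F [-0.3  0.3 -2.7] open 0.410 grip 40.5
 turn/pi [ 0.013  -0.0659 -0.0009]  shift now [ 2.108 -0.618  2.923]  shift after turn [ 2.667 -0.501  2.45 ]
top 547 [ 466.40179651 -353.0949385   122.5163629 ] [ 532.3076847  -248.53698165  217.85060841] 2 [ 494.30926281 -282.46743741  124.17581297]
scene 528 [ 456.25026346 -343.51355945   97.40725616] [ 532.53535294 -239.77765758  215.79516904] 159 [ 489.58808141 -286.21315982  116.11565516]
```

View pics/s4.png

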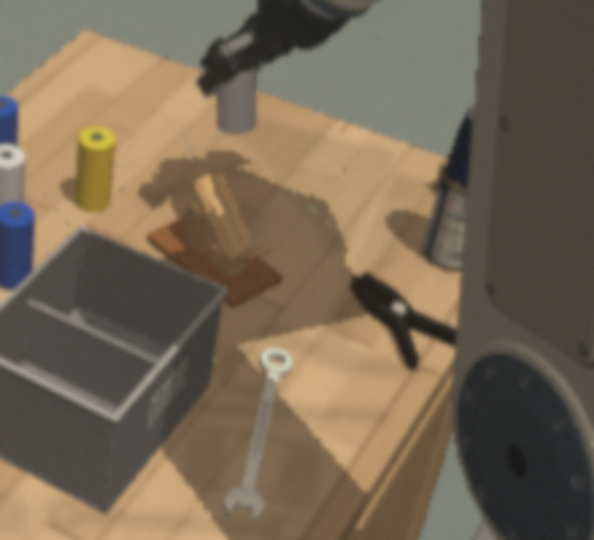

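The roller is held firmly, nearly upright, at (237,95) in the crop, but the turn has stalled at 33° of 45°. I'll check the joints.

```bash
python3 -c "
from h import *
s=r.sense();print(np.round(s['qpos'],3),np.round(s['qvel'],3),s['eef_pos'],s['tcp_rot'])"
```

```text
[-0.656  0.285  2.172  0.981  0.255 -2.812] [ 0.006 -0.002 -0.017 -0.046  0.004  0.034] [ 508.21472814 -304.8969306   150.82666974] [3.10251945 0.57621027 2.80723936]
```

q5 is close to its zero limit here because the forearm is too steep. I'll untilt, move outward, and tilt there in the radial plane.

```bash
python3 -m inch '[[0,0.035,0,0,0,0,0.8],[0,0.035,0,0,0,0,0.8],[0,0.035,0,0,0,0,0.8],[0,0.035,0,0,0,0,0.8],[0,0.035,0,0,0,0,0.8],[0,0,0,0,0,0,0.8]]'
python3 -c "
from h import *
to([640,-340,190],[3.1416,0,2.653]);print(np.round(r.sense()['qpos'],3))"
```

```text
clock: 13.62
eef_pos: [518.0, -299.9, 153.6]
tcp_rot: [3.089, 0.199, 2.838]
contact_force: [2.1, 0.1, -1.9]
opening: 0.409
grasp_force: 40.5
clock 13.62 pos [ 518.  -299.9  153.6] rpy [3.089 0.199 2.838] F [ 2.1  0.1 -1.9] open 0.409 grip 40.5
 turn/pi [0.0224 0.0615 0.0603]  shift now [-5.323 -0.047 -0.416]  shift after turn [-5.062  0.876 -1.455]
[-0.583  0.354  1.905  0.161  0.712 -1.969]
```

```bash
python3 -m inch '[[0.0075,0.0205,0.02,0,0,0,0.8],[0.0075,0.0205,0.02,0,0,0,0.8],[0.0075,0.0205,0.02,0,0,0,0.8],[0,0,0,-0.7,0.12,-0.2,0.8],[0,0,0,-0.7,0.12,-0.2,0.8],[0,0,0,-0.7,0.12,-0.2,0.8],[0,0,0,-0.7,0.12,-0.2,0.8],[0,0,0,-0.7,0.12,-0.2,0.8]]'
python3 -m inch '[[0,0,0,-0.7,0.12,-0.2,0.8],[0,0,0,-0.7,0.12,-0.2,0.8],[0,-0.035,0,0,0,0,0.8],[0,-0.035,0,0,0,0,0.8],[0,-0.035,0,0,0,0,0.8],[0,-0.035,0,0,0,0,0.8],[0,-0.035,0,0,0,0,0.8],[0,0,0,0,0,0,0.8]]'
python3 -c "
from h import *
G=(Ro.from_euler('xyz',[3.1416,0,2.653])*Ro.from_rotvec([0,-np.pi/4,0])).as_euler('xyz');print(G)
to([640,-340,190],G);print(np.round(r.sense()['qpos'],3))"
```

```text
clock: 14.28
eef_pos: [600.2, -325.5, 176.5]
tcp_rot: [3.137, 0.004, 2.654]
contact_force: [-0.2, -0.3, -3.2]
opening: 0.41
grasp_force: 40.5
clock: 14.95
eef_pos: [629.1, -333.9, 184.1]
tcp_rot: [3.135, 0.553, 2.651]
contact_force: [-2.7, 0.7, -3.3]
opening: 0.413
grasp_force: 40.5
[-3.14158226  0.78539816  2.65300735]
clock 14.95 pos [ 629.1 -333.9  184.1] rpy [3.135 0.553 2.651] F [-2.7  0.7 -3.3] open 0.413 grip 40.5
 turn/pi [ 0.0017 -0.0741 -0.0008]  shift now [-0.549 -0.009  0.062]  shift after turn [-0.52  -0.009  0.187]
[-0.494  0.372  1.907  0.027  0.31  -1.6  ]
```

The 45° tilt isn't reachable straight forward, but a sideways tilt keeps the wrist away from that limit. I'll untilt, yaw −90°, move to free bench at about (560,−380), and tilt there.

```bash
python3 -m inch '[[0,0.035,0,0,0,0,0.8],[0,0.035,0,0,0,0,0.8],[0,0.035,0,0,0,0,0.8],[0,0.035,0,0,0,0,0.8],[0,0.036,0,0,0,0,0.8],[0,0,0.036,0,0,0,0.8],[0,0,0.036,0,0,0,0.8],[0,0,0.036,0,0,0,0.8]]'
python3 -m inch '[[0,0,0.036,0,0,0,0.8],[0,0,0.036,0,0,0,0.8],[0,0,0.036,0,0,0,0.8],[0,0,0.036,0,0,0,0.8],[0,0,0.036,0,0,0,0.8],[0,0,0.036,0,0,0,0.8],[0,0,0.036,0,0,0,0.8],[0,0,0.036,0,0,0,0.8]]'
python3 -m inch '[[0,0,0.036,0,0,0,0.8],[0,0,0.036,0,0,0,0.8],[0,0,0.032,0,0,0,0.8],[0,0,0,0,0,0,0.8]]'
python3 -c "
from h import *
to([560,-380,150],[3.1416,0,1.08]);print(np.round(r.sense()['qpos'],3))"
```

```text
clock: 15.62
eef_pos: [633.7, -336.6, 186.9]
tcp_rot: [3.138, -0.006, 2.309]
contact_force: [0.1, 0.3, -2.9]
opening: 0.416
grasp_force: 40.5
clock: 16.28
eef_pos: [633.3, -336.4, 187.5]
tcp_rot: [-3.14, -0.006, 1.404]
contact_force: [-0.4, 0.5, -1.3]
opening: 0.408
grasp_force: 40.5
clock: 16.62
eef_pos: [633.4, -336.3, 187.4]
tcp_rot: [-3.138, -0.005, 1.079]
contact_force: [-0.1, -0.5, -2.3]
opening: 0.411
grasp_force: 40.5
clock 16.62 pos [ 633.4 -336.3  187.4] rpy [-3.138 -0.005  1.079] F [-0.1 -0.5 -2.3] open 0.411 grip 40.5
 turn/pi [-0.0011 -0.0016 -0.0004]  shift now [-2.934 -1.757  1.487]  shift after turn [-2.924 -1.766  1.495]
[-0.493  0.555  1.468  0.006  1.122 -0.003]
```

```bash
python3 -m inch '[[0,0,0,-0.6,-0.35,0.3,0.8],[0,0,0,-0.6,-0.35,0.3,0.8],[0,0,0,-0.6,-0.35,0.3,0.8],[0,0,0,-0.6,-0.35,0.3,0.8],[0,0,0,-0.53,-0.35,0.3,0.8],[0,-0.035,0,0,0,0,0.8],[0,-0.035,0,0,0,0,0.8],[0,-0.035,0,0,0,0,0.8]]'
python3 -m inch '[[0,-0.035,0,0,0,0,0.8],[0,-0.035,0,0,0,0,0.8],[0,-0.035,0,0,0,0,0.8],[0,-0.035,0,0,0,0,0.8],[0,-0.006,0,0,0,0,0.8],[0,0,0,0,0,0,0.8]]'
python3 -c "
from h import *
G=(Ro.from_euler('xyz',[3.1416,0,1.08])*Ro.from_rotvec([0,-np.pi/4,0])).as_euler('xyz');print(G)
to([560,-380,60],G)
s=r.sense();print(np.round(s['qpos'],3))
for n in('top','scene'):
  p,P,f=snap(n);
  if n=='scene':save('s5',cv2.resize(p[100:320,280:520],None,fx=2.5,fy=2.5))
  Q=P.reshape(-1,3);Q=Q[np.isfinite(Q).all(1)];q=Q[(np.hypot(*(Q-s['eef_pos'])[:,:2].T)<45)&(Q[:,2]>40)]
  for k in range(90,190,10):
    L=q[(q[:,2]>k)&(q[:,2]<=k+10)]
    if len(L)>3:print(n,k,len(L),L.mean(0).round(1))
"
```

```text
clock: 17.28
eef_pos: [559.5, -381.7, 149.8]
tcp_rot: [3.141, 0.328, 1.082]
contact_force: [-0.1, 0.6, -3.1]
opening: 0.407
grasp_force: 40.5
clock: 17.78
eef_pos: [560.1, -378.6, 147.1]
tcp_rot: [-3.133, 0.781, 1.092]
contact_force: [-0.7, 0.4, -2.4]
opening: 0.408
grasp_force: 40.5
[-3.14158226  0.78539816  1.08000735]
clock 17.78 pos [ 560.1 -378.6  147.1] rpy [-3.133  0.781  1.092] F [-0.7  0.4 -2.4] open 0.408 grip 40.5
 turn/pi [ 0.     -0.0014  0.0028]  shift now [2.415 0.043 2.51 ]  shift after turn [2.427 0.022 2.499]
[-0.265  0.668  1.608 -0.818  1.223  0.653]
top 130 4 [ 542.5 -391.   138.5]
top 140 27 [ 553.7 -387.8  145.1]
top 150 28 [ 558.3 -377.8  155.2]
top 160 60 [ 567.2 -374.6  167.5]
top 170 178 [ 568.4 -373.8  172.5]
top 180 12 [ 566.8 -356.9  185.8]
scene 90 24 [ 559.7 -359.6   96.9]
scene 100 39 [ 558.5 -358.8  104.9]
scene 110 44 [ 559.  -358.7  114.5]
scene 120 50 [ 557.8 -360.1  124.8]
scene 130 47 [ 554.2 -361.3  134.8]
scene 140 51 [ 549.9 -361.2  144.4]
scene 150 15 [ 548.2 -359.6  153.6]
scene 170 28 [ 556.2 -367.1  174. ]
scene 180 10 [ 555.3 -345.8  187.8]
```

View pics/s5.png

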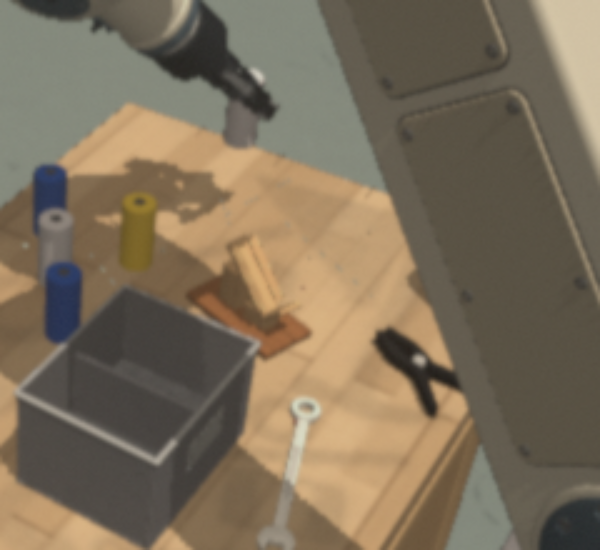

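The roller is upright at (240,120) in the crop, on the free bench beyond the cradle, and its side is vertical from z 97 to 125. I'll lower it.

```bash
python3 -m inch '[[0,0,0,0.3,0,0.3,0.8],[0,-0.001,0.002,0.5,0,0.5,0.8],[0,0,0,0.5,0,0.5,0.8],[0,0,0,0.5,0,0.5,0.8],[0,0,0,0.4,0,0.4,0.8],[0,0,0,0.1,0,0.1,0.8],[0,0,0,0,0,0,0.8]]' 30
python3 -m inch '[[0,0,0,0.05,0,0.05,0.8],[0,0,0,0.05,0,0.05,0.8],[0,0,0,0,0,0,0.8]]'
python3 -c "
from h import *
to([560,-380,54],[-3.14158226 , 0.78539816 , 1.08000735])"
```

```text
clock: 18.47
eef_pos: [559.6, -379.5, 65.9]
tcp_rot: [-3.141, 0.786, 1.08]
contact_force: [0.6, -1.1, -1.4]
opening: 0.408
grasp_force: 40.5
clock: 18.72
eef_pos: [561.0, -379.6, 64.7]
tcp_rot: [3.137, 0.785, 1.076]
contact_force: [-0.5, -0.4, -2.1]
opening: 0.411
grasp_force: 40.5
clock 18.72 pos [ 561.  -379.6   64.7] rpy [3.137 0.785 1.076] F [-0.5 -0.4 -2.1] open 0.411 grip 40.5
 turn/pi [ 0.0008 -0.0001 -0.0008]  shift now [ 0.279 -0.03   0.324]  shift after turn [ 0.28  -0.029  0.324]
```

```bash
python3 -m inch '[[0,0,0,0.07,0,0.07,0.8],[0,0,0,0.07,0,0.07,0.8],[0,0,0,0,0,0,0.8]]'
python3 -m inch '[[0,0,0,0.04,0,0.04,0.8],[0,0,0,0,0,0,0.8]]'
python3 -m inch '[[0,0,0,0.03,0,0.03,0.8],[0,0,0,0,0,0,0.8]]'
python3 -m inch '[[0,0,0,0.02,0,0.02,0.8],[0,0,0,0,0,0,0.8]]'
```

```text
clock: 18.97
eef_pos: [560.5, -379.5, 59.1]
tcp_rot: [3.138, 0.785, 1.077]
contact_force: [0.3, -0.6, -2.6]
opening: 0.407
grasp_force: 40.6
clock: 19.13
eef_pos: [560.6, -379.6, 57.7]
tcp_rot: [3.138, 0.785, 1.077]
contact_force: [0.4, -0.2, -2.1]
opening: 0.412
grasp_force: 40.6
clock: 19.3
eef_pos: [560.6, -379.6, 56.7]
tcp_rot: [3.138, 0.785, 1.077]
contact_force: [-0.2, 0.6, -2.1]
opening: 0.41
grasp_force: 40.6
clock: 19.47
eef_pos: [560.6, -379.6, 56.0]
tcp_rot: [3.138, 0.785, 1.077]
contact_force: [-0.5, -0.3, -2.8]
opening: 0.408
grasp_force: 40.6
```

```bash
python3 -m inch '[[0,0,0,0.02,0,0.02,0.8],[0,0,0,0,0,0,0.8]]'
python3 -m inch '[[0,0,0,0.02,0,0.02,0.8],[0,0,0,0,0,0,0.8]]'
python3 -m inch '[[0,0,0,0.02,0,0.02,0.8],[0,0,0,0,0,0,0.8]]'
```

```text
clock: 19.63
eef_pos: [560.6, -379.6, 55.3]
tcp_rot: [3.138, 0.785, 1.077]
contact_force: [-0.1, -0.2, -2.9]
opening: 0.412
grasp_force: 40.6
clock: 19.8
eef_pos: [560.6, -379.6, 54.6]
tcp_rot: [3.138, 0.785, 1.077]
contact_force: [-0.9, -1.0, -2.9]
opening: 0.411
grasp_force: 40.6
clock: 19.97
eef_pos: [560.7, -379.7, 54.2]
tcp_rot: [3.138, 0.786, 1.077]
contact_force: [0.5, 0.8, -0.5]
opening: 0.409
grasp_force: 40.7
```

```bash
python3 -m inch '[[0,0,0,0.025,0,0.025,0.8],[0,0,0,0,0,0,0.8]]'
python3 -m inch '[[0,0,0,0,0,0,0.5],[0,0,0,0,0,0,0.4],[0,0,0,0,0,0,0.3],[0,0,0,0,0,0,0.2],[0,0,0,0,0,0,0.2],[0,0,0,0,0,-0.4,0.2],[0,0,0,0,0,-0.8,0.2],[0,0,0,0,0,-0.9,0.2]]'
python3 -m inch '[[0,0,0,0,0,-0.9,0.2],[0,0,0,0,0,-0.9,0.2],[0,0,0,0,0,-0.9,0.2],[0,0,0,0,0,-0.9,0.2],[0,0,0,0,0,0,0.2]]'
python3 -c "
from h import *
to([560,-380,150],[3.1416,0,1.571])
for n in('top','scene'):
  p,P,f=snap(n)
  Q=P.reshape(-1,3);Q=Q[np.isfinite(Q).all(1)];q=Q[(np.hypot(*(Q-[564,-377,0])[:,:2].T)<40)&(Q[:,2]>8)&(Q[:,2]<100)]
  for k in range(10,90,20):
    L=q[(q[:,2]>k)&(q[:,2]<=k+20)]
    if len(L)>3:print(n,k,len(L),L.mean(0).round(1),L.min(0).round(),L.max(0).round())
"
```

```text
clock: 20.13
eef_pos: [560.7, -379.8, 54.1]
tcp_rot: [3.137, 0.787, 1.077]
contact_force: [-1.1, 2.3, 5.8]
opening: 0.411
grasp_force: 41.0
clock: 20.8
eef_pos: [577.4, -346.4, 90.2]
tcp_rot: [3.14, 0.786, 1.078]
contact_force: [-0.3, -0.6, -0.2]
opening: 0.799
grasp_force: 0.0
clock: 21.22
eef_pos: [611.2, -288.3, 157.6]
tcp_rot: [3.131, 0.783, 1.074]
contact_force: [1.3, -0.5, 0.3]
opening: 0.801
grasp_force: 0.0
clock 21.22 pos [ 611.2 -288.3  157.6] rpy [3.131 0.783 1.074] F [ 1.3 -0.5  0.3] open 0.801 grip 0.0
 turn/pi [-0.0586  0.2448 -0.1484]  shift now [-2.763 -0.089  3.177]  shift after turn [-3.667 -2.047  0.303]
top 10 38 [ 561.2 -359.3   19.2] [ 548. -369.   10.] [ 581. -355.   29.]
top 30 46 [ 560.6 -359.8   39.3] [ 547. -377.   30.] [ 579. -355.   50.]
top 50 50 [ 561.1 -360.1   60.8] [ 547. -377.   50.] [ 580. -355.   70.]
top 70 178 [ 564.6 -371.5   77.9] [ 549. -390.   71.] [ 581. -355.   83.]
scene 10 74 [ 559.4 -359.3   19.5] [ 547. -378.   10.] [ 581. -350.   29.]
scene 30 80 [ 559.5 -358.9   39.6] [ 546. -378.   30.] [ 578. -350.   50.]
scene 50 83 [ 558.9 -359.8   59.7] [ 546. -376.   50.] [ 580. -349.   70.]
scene 70 109 [ 563.  -367.    77.8] [ 546. -392.   70.] [ 582. -349.   83.]
```

The roller stands upright at about (565,−373), let go. Now I'll turn the tool down and take it from above.

```bash
python3 -m inch '[[-0.0073,0.0306,-0.0186,0,0,0,0.2],[-0.0073,0.0306,-0.0186,0,0,0,0.2],[-0.0073,0.0306,-0.0186,0,0,0,0.2],[-0.0073,0.0306,-0.0186,0,0,0,0.2],[-0.0073,0.0306,-0.0186,0,0,0,0.2],[-0.0073,0.0306,-0.0186,0,0,0,0.2],[-0.0073,0.0306,-0.0186,0,0,0,0.2],[-0.0073,0.0306,-0.0186,0,0,0,0.2]]'
python3 -m inch '[[0,0,0,-0.6,-0.35,0,0.2],[0,0,0,-0.8,-0.45,0,0.2],[0,0,0,-0.8,-0.45,0,0.2],[0,0,0,-0.8,-0.4,0,0.2],[0,0,0,-0.4,-0.2,0,0.2],[0,0,0,0,0,0,0.2]]'
python3 -c "
from h import *
to([565,-373,66],[3.1416,0,1.571]);print(r.sense()['qpos'].round(3))"
```

```text
clock: 21.98
eef_pos: [607.0, -291.1, 153.7]
tcp_rot: [-3.137, -0.005, 1.571]
contact_force: [-0.5, 0.5, -0.2]
opening: 0.802
grasp_force: 0.0
clock: 22.48
eef_pos: [559.5, -377.6, 153.1]
tcp_rot: [-3.133, -0.001, 1.566]
contact_force: [0.1, 0.5, 0.7]
opening: 0.8
grasp_force: 0.0
clock 22.48 pos [ 559.5 -377.6  153.1] rpy [-3.133e+00 -1.000e-03  1.566e+00] F [0.1 0.5 0.7] open 0.800 grip 0.0
 turn/pi [-0.0026 -0.0004 -0.0015]  shift now [0.182 0.247 3.482]  shift after turn [0.185 0.22  3.484]
[-0.594  0.531  1.594 -0.004  1.024 -0.587]
```

```bash
python3 -m inch '[[-0.002,0,0,0.18,0.22,0,0.2],[0,0,0,0,0,0,0.2]]'
python3 -c "
from h import *
to([565,-373,66],[3.1416,0,1.571])"
python3 -m inch '[[0,0,0,0,0,0.5,0.2],[0,0,0,0,0,0.7,0.2],[0,0,0,0,0,0.7,0.2],[0,0,0,0,0,0.7,0.2],[0,0,0,0,0,0.6,0.2],[0,0,0,0,0,0.2,0.2],[0,0,0,0,0,0,0.2]]'
python3 -c "
from h import *
to([565,-373,66],[3.1416,0,1.571])"
```

```text
clock: 22.65
eef_pos: [567.9, -369.6, 153.7]
tcp_rot: [3.141, -0.002, 1.569]
contact_force: [0.8, 0.6, 0.1]
opening: 0.796
grasp_force: 0.0
clock 22.65 pos [ 567.9 -369.6  153.7] rpy [ 3.141e+00 -2.000e-03  1.569e+00] F [0.8 0.6 0.1] open 0.796 grip 0.0
 turn/pi [ 0.0001 -0.0006 -0.0006]  shift now [-0.141 -0.117  3.506]  shift after turn [-0.135 -0.116  3.506]
clock: 23.23
eef_pos: [566.4, -369.7, 67.0]
tcp_rot: [-3.139, -0.003, 1.57]
contact_force: [-1.1, 1.0, 0.1]
opening: 0.798
grasp_force: 0.0
clock 23.23 pos [ 566.4 -369.7   67. ] rpy [-3.139e+00 -3.000e-03  1.570e+00] F [-1.1  1.   0.1] open 0.798 grip 0.0
 turn/pi [-0.0009 -0.0008 -0.0003]  shift now [-0.13  -0.054  0.038]  shift after turn [-0.13  -0.054  0.039]
```

```bash
python3 -m inch '[[0,0,0,-0.13,-0.05,0,0.2],[0,0,0,0,0,0,0.2],[0,0,0,0,0,0,0.8],[0,0,0,0,0,0,0.8],[0,0,0,0,0,0,0.8],[0,0,0,0,0,0,0.8],[0,0,0,0,0,0,0.8],[0,0,0,0,0,0,0.8]]' 30
python3 -c "
from h import *
to([565,-373,66],[3.1416,0,1.571])
print(np.load('/tmp/top0.npz').files)"
python3 -m inch '[[0,0,0,0,0,-0.3,0.8],[0,0,0,0,0,-0.7,0.8],[0,0,0,0,0,-0.9,0.8],[0,0,0,0,0,-0.9,0.8],[0,0,0,0,0,-0.9,0.8],[0,0,0,0,0,-0.9,0.8],[0,0,0,0,0,-0.6,0.8],[0,0,0,0,0,0,0.8]]'
python3 -c "
from h import *
to([457.3,-31,197],[3.1416,0,1.571])
p,P,f=snap('top')
Q=P.reshape(-1,3);Q=Q[np.isfinite(Q).all(1)];q=Q[(Q[:,2]>105)&(Q[:,2]<118)&(abs(Q[:,0]-457)<90)&(abs(Q[:,1]-12)<105)];print('rim',cv2.minAreaRect(q[:,:2].astype(np.float32)),len(q))
for y in(-31,55):
  q=Q[(Q[:,2]<60)&(abs(Q[:,0]-457)<60)&(abs(Q[:,1]-y)<34)];print(y,np.percentile(q[:,2],[10,50,90]) if len(q) else 0)
"
```

```text
clock: 23.9
eef_pos: [565.9, -374.6, 70.0]
tcp_rot: [3.141, -0.0, 1.569]
contact_force: [-2.5, -0.0, 7.1]
opening: 0.415
grasp_force: 29.6
clock 23.90 pos [ 565.9 -374.6   70. ] rpy [ 3.141 -0.     1.569] F [-2.5 -0.   7.1] open 0.415 grip 29.6
 turn/pi [ 0.0002 -0.     -0.0005]  shift now [ 0.064 -0.038  0.158]  shift after turn [ 0.064 -0.037  0.158]
['p', 'P']
clock: 24.57
eef_pos: [567.3, -375.3, 203.1]
tcp_rot: [3.137, 0.002, 1.569]
contact_force: [0.8, -0.2, -1.0]
opening: 0.415
grasp_force: 30.5
clock 24.57 pos [ 567.3 -375.3  203.1] rpy [3.137e+00 2.000e-03 1.569e+00] F [ 0.8 -0.2 -1. ] open 0.415 grip 30.5
 turn/pi [ 0.0015  0.0007 -0.0005]  shift now [13.766 -4.422  0.193]  shift after turn [13.773 -4.398  0.244]
rim ((457.71148681640625, 12.071273803710938), (141.1147003173828, 176.91799926757812), 0.001586554222740233) 655
-31 [22.88734831 25.14666905 27.37846103]
55 [23.9892663  26.35712253 28.6851219 ]
```

```bash
python3 -m inch '[[0,0,0,0.4,-0.13,0,0.8],[0,0,0,0.8,-0.25,0,0.8],[0,0,0,0.95,-0.3,0,0.8],[0,0,0,0.95,-0.3,0,0.8],[0,0,0,0.95,-0.3,0,0.8],[0,0,0,0.95,-0.3,0,0.8],[0,0,0,0.95,-0.3,0,0.8],[0,0,0,0.95,-0.3,0,0.8]]'
python3 -m inch '[[0,0,0,0.95,-0.3,0,0.8],[0,0,0,0.95,-0.3,0,0.8],[0,0,0,0.95,-0.3,0,0.8],[0,0,0,0.95,-0.3,0,0.8],[0,0,0,0.95,-0.3,0,0.8],[0,0,0,0.95,-0.3,0,0.8],[0,0,0,0.8,-0.3,0,0.8],[0,0,0,0.4,-0.12,0,0.8]]'
python3 -m inch '[[0,0,0,0,0,0,0.8],[0,0,0,0,0,0,0.8]]'
python3 -c "
from h import *
to([457.3,-31,197],[3.1416,0,1.571])"
```

```text
clock: 25.28
eef_pos: [509.5, -199.6, 197.3]
tcp_rot: [-3.138, -0.002, 1.569]
contact_force: [-0.2, 1.0, -2.0]
opening: 0.412
grasp_force: 30.5
clock: 25.95
eef_pos: [453.3, -27.0, 197.7]
tcp_rot: [-3.137, -0.002, 1.57]
contact_force: [-0.7, 0.7, -2.5]
opening: 0.41
grasp_force: 30.5
clock: 26.12
eef_pos: [455.8, -29.0, 198.7]
tcp_rot: [-3.14, -0.001, 1.571]
contact_force: [0.8, -0.2, -2.6]
opening: 0.411
grasp_force: 30.5
clock 26.12 pos [455.8 -29.  198.7] rpy [-3.140e+00 -1.000e-03  1.571e+00] F [ 0.8 -0.2 -2.6] open 0.411 grip 30.5
 turn/pi [-0.0004 -0.0002 -0.    ]  shift now [-0.082  0.061  0.069]  shift after turn [-0.082  0.061  0.069]
```

```bash
python3 -m inch '[[0,0,0,-0.08,0.06,0.3,0.8],[0,0,0,0,0,0.6,0.8],[0,0,0,0,0,0.6,0.8],[0,0,0,0,0,0.6,0.8],[0,0,0,0,0,0.6,0.8],[0,0,0,0,0,0.5,0.8],[0,0,0,0,0,0.3,0.8],[0,0,0,0,0,0,0.8]]'
python3 -m inch '[[0,0,0,0,0,0.04,0.8],[0,0,0,0,0,0.04,0.8],[0,0,0,0,0,0.04,0.8],[0,0,0,0,0,0.04,0.8],[0,0,0,0,0,0,0.8]]'
python3 -m inch '[[0,0,0,0,0,0.04,0.8],[0,0,0,0,0,0.04,0.8],[0,0,0,0,0,0,0.8]]'
```

```text
clock: 26.78
eef_pos: [456.9, -31.9, 110.0]
tcp_rot: [-3.138, -0.001, 1.568]
contact_force: [-0.8, 0.4, -2.1]
opening: 0.413
grasp_force: 30.4
clock: 27.2
eef_pos: [458.0, -31.1, 108.2]
tcp_rot: [3.141, -0.001, 1.569]
contact_force: [0.3, 0.3, -2.8]
opening: 0.414
grasp_force: 30.4
clock: 27.45
eef_pos: [457.7, -31.1, 105.8]
tcp_rot: [-3.141, -0.001, 1.569]
contact_force: [1.1, -0.1, -2.2]
opening: 0.415
grasp_force: 30.4
```

```bash
python3 -m inch '[[0,0,0,0,0,0.06,0.8],[0,0,0,0,0,0.06,0.8],[0,0,0,0,0,0,0.8]]'
python3 -m inch '[[0,0,0,0,0,0.06,0.8],[0,0,0,0,0,0.06,0.8],[0,0,0,0,0,0,0.8]]'
python3 -m inch '[[0,0,0,0,0,0.06,0.8],[0,0,0,0,0,0,0.8]]'
python3 -m inch '[[0,0,0,0,0,0.06,0.8],[0,0,0,0,0,0,0.8]]'
```

```text
clock: 27.7
eef_pos: [457.6, -31.1, 102.6]
tcp_rot: [-3.141, -0.001, 1.569]
contact_force: [-0.5, -0.6, -3.1]
opening: 0.412
grasp_force: 30.4
clock: 27.95
eef_pos: [457.6, -31.1, 99.5]
tcp_rot: [-3.141, -0.001, 1.569]
contact_force: [-0.1, 0.1, -2.1]
opening: 0.408
grasp_force: 30.4
clock: 28.12
eef_pos: [457.7, -31.1, 98.2]
tcp_rot: [-3.141, -0.001, 1.569]
contact_force: [-0.4, -0.0, -1.3]
opening: 0.412
grasp_force: 30.4
clock: 28.28
eef_pos: [457.8, -31.1, 96.7]
tcp_rot: [-3.142, -0.001, 1.569]
contact_force: [-1.1, 0.4, -1.3]
opening: 0.406
grasp_force: 30.5
```

```bash
python3 -m inch '[[0,0,0,0,0,0.03,0.8],[0,0,0,0,0,0,0.8]]'
python3 -m inch '[[0,0,0,0,0,0.03,0.8],[0,0,0,0,0,0,0.8]]'
python3 -m inch '[[0,0,0,0,0,0.03,0.8],[0,0,0,0,0,0,0.8]]'
```

```text
clock: 28.45
eef_pos: [457.9, -31.1, 96.2]
tcp_rot: [3.142, -0.001, 1.569]
contact_force: [-0.8, 0.1, 0.8]
opening: 0.411
grasp_force: 30.7
clock: 28.62
eef_pos: [457.9, -31.1, 95.6]
tcp_rot: [3.141, -0.001, 1.569]
contact_force: [-2.0, -0.3, 5.1]
opening: 0.409
grasp_force: 31.0
clock: 28.78
eef_pos: [457.9, -31.1, 94.9]
tcp_rot: [3.141, -0.001, 1.569]
contact_force: [-1.9, 0.8, 8.2]
opening: 0.412
grasp_force: 31.2
```

It touched, with a net force of about 10 N. I'll ease off a little, release, and go to the standing roller.

```bash
python3 -m inch '[[0,0,0,0,0,-0.04,0.8],[0,0,0,0,0,0,0.6],[0,0,0,0,0,0,0.5],[0,0,0,0,0,0,0.4],[0,0,0,0,0,0,0.3],[0,0,0,0,0,0,0.3],[0,0,0,0,0,-0.3,0.3],[0,0,0,0,0,-0.6,0.3]]'
python3 -m inch '[[0,0,0,0,0,-0.8,0.3],[0,0,0,0,0,-0.8,0.3],[0,0,0,0,0,-0.6,0.3],[0,0,0,0,0,-0.3,0.2],[0,0,0,0,0,0,0.2]]'
python3 -c "
from h import *
to([657,-158.5,150],[3.1416,0,1.571])
p,P,f=snap('top')
Q=P.reshape(-1,3);Q=Q[np.isfinite(Q).all(1)]
q=Q[(Q[:,2]>68)&(Q[:,2]<92)&(np.hypot(Q[:,0]-657,Q[:,1]+158)<30)];print('stand',len(q),cv2.minAreaRect(q[:,:2].astype(np.float32)),np.median(q[:,2]))
p,P,f=snap('scene')
Q=P.reshape(-1,3);Q=Q[np.isfinite(Q).all(1)]
q=Q[(Q[:,2]>55)&(Q[:,2]<125)&(np.hypot(Q[:,0]-457,Q[:,1]+31)<32)];
for k in range(55,125,10):
  L=q[(q[:,2]>k)&(q[:,2]<=k+10)]
  if len(L)>3:print(k,len(L),L.mean(0).round(1))
"
```

```text
clock: 29.45
eef_pos: [456.6, -31.1, 117.4]
tcp_rot: [-3.138, -0.001, 1.569]
contact_force: [-0.6, -0.4, 0.1]
opening: 0.702
grasp_force: 0.0
clock: 29.87
eef_pos: [458.8, -31.3, 182.4]
tcp_rot: [3.138, -0.001, 1.569]
contact_force: [0.2, -0.4, -0.0]
opening: 0.798
grasp_force: 0.0
clock 29.87 pos [458.8 -31.3 182.4] rpy [ 3.138e+00 -1.000e-03  1.569e+00] F [ 0.2 -0.4 -0. ] open 0.798 grip 0.0
 turn/pi [ 0.001  -0.0002 -0.0005]  shift now [-5.078  7.93   1.319]  shift after turn [-5.091  7.926  1.297]
stand 174 ((656.603515625, -157.86361694335938), (33.59613800048828, 35.37781524658203), 3.578411340713501) 78.00218843194165
55 12 [445.2 -23.4  61.6]
65 45 [449.6 -17.5  70.7]
75 56 [450.8 -16.2  80.5]
85 53 [451.1 -16.6  90.5]
95 81 [454.1 -21.6 101.6]
105 111 [455.2 -26.5 106.7]
```

```bash
python3 -m inch '[[0,0,0,-0.25,0.4,0,0.2],[0,0,0,-0.5,0.8,0,0.2],[0,0,0,-0.6,0.95,0,0.2],[0,0,0,-0.6,0.95,0,0.2],[0,0,0,-0.6,0.95,0,0.2],[0,0,0,-0.6,0.95,0,0.2],[0,0,0,-0.6,0.95,0,0.2],[0,0,0,-0.6,0.9,0,0.2]]'
python3 -m inch '[[0,0,0,-0.5,0.75,0.2,0.2],[0,0,0,-0.23,0.3,0.3,0.2],[0,0,0,0,0,0.5,0.2],[0,0,0,0,0,0,0.2],[0,0,0,0,0,0,0.2]]'
python3 -c "
from h import *
to([657,-158,68],[3.1416,0,1.571])"
```

```text
clock: 30.63
eef_pos: [630.1, -141.6, 178.7]
tcp_rot: [-3.14, -0.001, 1.569]
contact_force: [0.2, -0.2, -0.5]
opening: 0.805
grasp_force: 0.0
clock: 31.05
eef_pos: [652.9, -157.7, 153.3]
tcp_rot: [-3.137, -0.002, 1.569]
contact_force: [0.3, -0.1, 0.1]
opening: 0.8
grasp_force: 0.0
clock 31.05 pos [ 652.9 -157.7  153.3] rpy [-3.137e+00 -2.000e-03  1.569e+00] F [ 0.3 -0.1  0.1] open 0.800 grip 0.0
 turn/pi [-0.0015 -0.0007 -0.0005]  shift now [-0.02   0.179  3.409]  shift after turn [-0.013  0.163  3.41 ]
```

```bash
python3 -m inch '[[0,0,0,0,0.1,0.5,0.2],[0,0,0,0,0,0.7,0.2],[0,0,0,0,0,0.7,0.2],[0,0,0,0,0,0.7,0.2],[0,0,0,0,0,0.6,0.2],[0,0,0,0,0,0.15,0.2],[0,0,0,0,0,0,0.2],[0,0,0,0,0,0,0.2]]'
python3 -c "
from h import *
to([657,-158,68],[3.1416,0,1.571])"
python3 -m inch '[[0,0,0,0,0,0,0.8],[0,0,0,0,0,0,0.8],[0,0,0,0,0,0,0.8],[0,0,0,0,0,0,0.8],[0,0,0,0,0,0,0.8],[0,0,0,0,0,0,0.8]]' 30
python3 -c "
from h import *
to([657,-158,68],[3.1416,0,1.571])"
```

```text
clock: 31.72
eef_pos: [657.7, -158.1, 72.2]
tcp_rot: [3.141, -0.001, 1.57]
contact_force: [0.4, -0.1, -0.4]
opening: 0.801
grasp_force: 0.0
clock 31.72 pos [ 657.7 -158.1   72.2] rpy [ 3.141e+00 -1.000e-03  1.570e+00] F [ 0.4 -0.1 -0.4] open 0.801 grip 0.0
 turn/pi [ 0.0001 -0.0002 -0.0004]  shift now [ 0.006 -0.027  0.168]  shift after turn [ 0.006 -0.027  0.168]
clock: 32.22
eef_pos: [658.1, -158.6, 72.9]
tcp_rot: [3.14, -0.0, 1.569]
contact_force: [-1.6, 0.4, 6.6]
opening: 0.411
grasp_force: 29.7
clock 32.22 pos [ 658.1 -158.6   72.9] rpy [ 3.14  -0.     1.569] F [-1.6  0.4  6.6] open 0.411 grip 29.7
 turn/pi [ 0.0004 -0.0002 -0.0005]  shift now [ 0.023 -0.045  0.196]  shift after turn [ 0.023 -0.044  0.196]
```

```bash
python3 -m inch '[[0,0,0,0,0,-0.3,0.8],[0,0,0,0,0,-0.7,0.8],[0,0,0,0,0,-0.9,0.8],[0,0,0,0,0,-0.9,0.8],[0,0,0,0,0,-0.9,0.8],[0,0,0,0,0,-0.9,0.8],[0,0,0,0.3,-0.3,-0.7,0.8],[0,0,0,0.6,-0.6,-0.3,0.8]]'
python3 -m inch '[[0,0,0,0.9,-0.85,0,0.8],[0,0,0,0.9,-0.85,0,0.8],[0,0,0,0.9,-0.85,0,0.8],[0,0,0,0.9,-0.85,0,0.8],[0,0,0,0.9,-0.85,0,0.8],[0,0,0,0.9,-0.85,0,0.8],[0,0,0,0.9,-0.85,0,0.8],[0,0,0,0.7,-0.6,0,0.8]]'
python3 -m inch '[[0,0,0,0.4,-0.4,0,0.8],[0,0,0,0,0,0,0.8],[0,0,0,0,0,0,0.8]]'
python3 -c "
from h import *
to([457.3,55,113],[3.1416,0,1.571])"
```

```text
clock: 32.88
eef_pos: [637.2, -137.3, 215.1]
tcp_rot: [3.136, 0.001, 1.568]
contact_force: [0.7, 0.6, -1.6]
opening: 0.411
grasp_force: 30.4
clock: 33.55
eef_pos: [469.4, 40.4, 212.1]
tcp_rot: [-3.141, -0.001, 1.569]
contact_force: [1.2, 0.4, -1.8]
opening: 0.411
grasp_force: 30.4
clock: 33.8
eef_pos: [462.0, 49.4, 212.4]
tcp_rot: [3.141, -0.001, 1.571]
contact_force: [0.4, -0.9, -2.5]
opening: 0.413
grasp_force: 30.4
clock 33.80 pos [462.   49.4 212.4] rpy [ 3.141e+00 -1.000e-03  1.571e+00] F [ 0.4 -0.9 -2.5] open 0.413 grip 30.4
 turn/pi [ 0.0003 -0.0002 -0.0001]  shift now [ 0.221 -0.191  3.976]  shift after turn [ 0.224 -0.187  3.976]
```

```bash
python3 -m inch '[[0,0,0,0.22,-0.19,0.2,0.8],[0,0,0,0,0,0.6,0.8],[0,0,0,0,0,0.7,0.8],[0,0,0,0,0,0.7,0.8],[0,0,0,0,0,0.7,0.8],[0,0,0,0,0,0.6,0.8],[0,0,0,0,0,0.4,0.8],[0,0,0,0,0,0.1,0.8]]'
python3 -m inch '[[0,0,0,0,0,0,0.8],[0,0,0,0,0,0.05,0.8],[0,0,0,0,0,0.05,0.8],[0,0,0,0,0,0,0.8]]'
python3 -m inch '[[0,0,0,0,0,0.05,0.8],[0,0,0,0,0,0.05,0.8],[0,0,0,0,0,0,0.8]]'
```

```text
clock: 34.47
eef_pos: [456.3, 54.3, 110.1]
tcp_rot: [-3.139, -0.0, 1.568]
contact_force: [-0.5, -0.7, -1.9]
opening: 0.41
grasp_force: 30.4
clock: 34.8
eef_pos: [457.4, 54.9, 109.9]
tcp_rot: [3.141, -0.001, 1.569]
contact_force: [0.2, -0.5, -1.7]
opening: 0.407
grasp_force: 30.4
clock: 35.05
eef_pos: [456.9, 54.9, 107.0]
tcp_rot: [3.142, -0.001, 1.569]
contact_force: [-0.3, -0.3, -2.1]
opening: 0.411
grasp_force: 30.4
```

```bash
python3 -m inch '[[0,0,0,0,0,0.04,0.8],[0,0,0,0,0,0.04,0.8],[0,0,0,0,0,0,0.8]]'
python3 -m inch '[[0,0,0,0,0,0.04,0.8],[0,0,0,0,0,0.04,0.8],[0,0,0,0,0,0,0.8]]'
python3 -m inch '[[0,0,0,0,0,0.03,0.8],[0,0,0,0,0,0.03,0.8],[0,0,0,0,0,0,0.8]]'
python3 -m inch '[[0,0,0,0,0,0.03,0.8],[0,0,0,0,0,0.03,0.8],[0,0,0,0,0,0,0.8]]'
```

```text
clock: 35.3
eef_pos: [456.8, 54.9, 104.8]
tcp_rot: [-3.141, -0.001, 1.569]
contact_force: [-0.4, -0.4, -2.1]
opening: 0.411
grasp_force: 30.4
clock: 35.55
eef_pos: [456.8, 54.9, 102.7]
tcp_rot: [-3.141, -0.001, 1.569]
contact_force: [-0.0, -0.6, -1.3]
opening: 0.408
grasp_force: 30.4
clock: 35.8
eef_pos: [456.8, 54.9, 101.3]
tcp_rot: [-3.141, -0.001, 1.569]
contact_force: [0.2, 1.0, -1.5]
opening: 0.411
grasp_force: 30.4
clock: 36.05
eef_pos: [456.9, 54.9, 100.0]
tcp_rot: [-3.141, -0.001, 1.569]
contact_force: [-1.0, -0.4, 3.5]
opening: 0.411
grasp_force: 30.8
```

It has touched, so I'll press slightly more, release and retreat.

```bash
python3 -m inch '[[0,0,0,0,0,0.015,0.8],[0,0,0,0,0,0,0.8]]'
python3 -m inch '[[0,0,0,0,0,0,0.6],[0,0,0,0,0,0,0.5],[0,0,0,0,0,0,0.4],[0,0,0,0,0,0,0.3],[0,0,0,0,0,0,0.3],[0,0,0,0,0,-0.3,0.3],[0,0,0,0,0,-0.6,0.3],[0,0,0,0,0,-0.8,0.3]]'
python3 -m inch '[[0,0,0,0,0,-0.8,0.3],[0,0,0,0,0,-0.8,0.3],[0,0,0,0,0,-0.8,0.3],[0,0,0,-0.5,-0.9,-0.5,0.3],[0,0,0,-0.5,-0.9,0,0.3],[0,0,0,-0.5,-0.9,0,0.3],[0,0,0,-0.2,-0.4,0,0.3],[0,0,0,0,0,0,0.3]]'
python3 -c "
from h import *
to([457.3,55,113],[3.1416,0,1.571])
p,P,f=snap('scene');save('s6',p)"
```

```text
clock: 36.22
eef_pos: [456.9, 54.9, 99.7]
tcp_rot: [-3.142, -0.001, 1.569]
contact_force: [-2.0, 0.3, 3.5]
opening: 0.412
grasp_force: 30.9
clock: 36.88
eef_pos: [455.9, 54.7, 141.9]
tcp_rot: [-3.139, -0.001, 1.569]
contact_force: [1.2, 0.1, 0.4]
opening: 0.703
grasp_force: 0.0
clock: 37.55
eef_pos: [377.4, 11.7, 214.8]
tcp_rot: [-3.141, -0.001, 1.568]
contact_force: [0.1, 0.3, 0.3]
opening: 0.699
grasp_force: 0.0
clock 37.55 pos [377.4  11.7 214.8] rpy [-3.141e+00 -1.000e-03  1.568e+00] F [0.1 0.3 0.3] open 0.699 grip 0.0
 turn/pi [-0.0002 -0.0002 -0.0009]  shift now [1.736 3.196 4.07 ]  shift after turn [1.73  3.198 4.071]
```

View pics/s6.png

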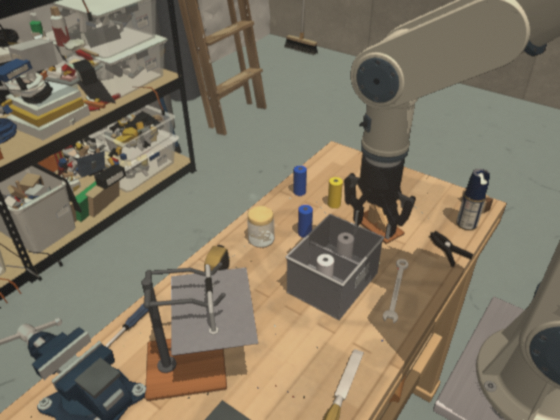

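Both rollers stand upright in the tin at (345,242) and (325,265), and the lid hangs at (212,300). The jar at (260,225) and the tape at (217,258) haven't moved, and the arm is clear of everything.

```bash
python3 -c "
from rig import r
print(r.sign_off())"
```

```text
the job is handed in; nothing more can be done
None
```

The job is done and handed in at about 37.5 s: the lid hangs on both hooks, and each compartment holds one upright roller, lowered until it touched, the leaning one having first been stood on the bench and retaken from above.

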